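# Turn a bisque tile over on the turning stand

## Robot

A 6-joint arm with a two-finger parallel gripper is mounted at the origin on the work surface. World frame = base frame: x ahead of the robot, y to its left, z up, the work surface at z = 0. Lengths are in m, angles in rad, forces in N, time in s.
With the tool pointing down it reaches from about 0.375 to 0.975 m from the base axis. Payload 3.8 kg.
Tool frame: the origin (TCP) lies midway between the tips of the shut fingers; the grasp point (between the pads) lies 19 mm behind it (robot.hold_point_z is the z of the grasp point in the tool frame, in m); z points along the fingers, x is the direction in which the jaws open and shut, and the axes are right-handed (so a half turn about z gives the same grasp; the last joint's range is limited). The gripper opens to 85 mm and grips with 20 to 120 N. Pads are 22 mm wide; open, the fingers measure 114 mm over their backs; the gripper's body (76 mm by 85 mm) begins 54 mm behind the grasp point. The pads swing forward as they close: fully open they stand 13 mm farther back than shut.
Start: joints at [1.311, 0.264, 1.604, -0, 1.274, -0.037], TCP at [0.149, 0.658, 0.194] pointing down, gripper open.
Joint ranges: [-2.63, 2.63], [-0.94, 2.18], [0.31, 2.57], [-1.31, 4.45], [0, 2.66], [-2.55, 2.55]. Speed limits (rad/s): [2.57, 2.57, 3.14, 3.14, 3.14, 3.14].

## Interface

Orientations are given as a rotation vector (axis times angle).
In Python, from rig import robot gives the robot as it stands. The module is installed in compiled form; this text tells all that it offers.
- The arm moves only by the shell command python3 -m jog 'ROWS'. ROWS is JSON, a list of rows, each a list of 7 numbers: the turn, a rotation vector about the tool's x, y, z in rad, then the shift along the tool's x, y, z in mm, then the finger opening in mm, from 0 to 85.4. A call has 1 to 5 rows; each row shifts and turns the commanded pose from where the row before left it, along the tool's axes as they then stand; what a row does not reach is not made up. A row lasts 1/12 s, in which the tool goes at most 41.7 mm and 7.16 degrees, less where a joint would pass 70% of its speed; a pose out of reach is approached as far as the arm can. A call is refused whole if a number of a shift passes 41.7 or a number of a turn 0.125, either way. A call with a gripper value outside its range is refused whole. The fingers move at their own pace and stop on an object; the grip force is fixed at half the most. Time passes only in rows, so rows that do not move let the fingers close. It gives the time, the measured TCP pose, the force and the opening at its end, in the units of the state.
- robot.read_state(): the state, without advancing time (a new reading comes with each control period).
- robot.snapshot(name): name is "scene" or "top" or "wrist"; returns the picture (400x640x3 uint8, red, green, blue); there is no depth.
- robot.calibration(name): a dict with "camera_matrix" (3x3 intrinsics, pixels), "cam_to_world" (4x4, takes a point from camera to world coordinates). Camera axes: x right, y up, looking along -z (the intrinsics and any distortion apply to the point x, -y, -z); pixel columns grow to the right and rows downward; lengths in m; the calibration is good to about 2 mm. A picture is of the moment at which its call begins: read the wrist's pose just before it. calibration takes no time and is no camera call; for the wrist camera it gives the pose at the moment of the call.
- robot.finish_job(): hands the job in, once; it reports no verdict.
Trained networks look in the newest picture that a camera, given by its name, has taken for a name from the list of things; names that differ only in an ending like _2 or _b are one class to them, and where a whole thing is asked for, a point or a joint stands for the part that bears it (a point fixed in the world has none). Each returns a list of dicts, best first, with "score" (0 to 1); they miss things now and then, are a little off and sometimes report something else, mostly with a low value. They report only what shows in the picture. A call takes as long as a camera call. They do not tell look-alikes from the thing itself.
- robot.find_in(camera, label): "rect" ([left, top, right, bottom] in pixels, round what is visible of it).
The state is a dict: "clock": time; "qpos": joint angles; "joint_velocities": joint speeds; "joint_efforts": joint torques, N m; "position": TCP position; "tool_rot": TCP orientation; "contact_force": force on the tool from outside, world axes, zero at the start; "ft_torque": the same for the moment, N m; "grip_width": finger opening in m.
Only numpy, scipy, OpenCV 4.12 (cv2) and the standard library are available. Lean on these libraries where they do the work, as an engineer would, in place of code of your own. Each camera call takes 0.05 s, during which the arm holds its last target. There are 200 camera calls.

## Task

Turn the square tile on the turning stand over, so that its ribbed back faces up for waxing, using the fingers only to push: push it off the high deck so that its front edge drops into the slot, push on at its raised rear end until it stands up against the slot's far wall and tips over it, and then push it clear of the slot, so that it ends lying flat, back up, wholly on the cork-topped low deck. Never pick the tile up or carry it, and leave all the other pottery things where they are.

Things in the scene. Friction and masses are not known exactly. Their poses are not given: they have to be found in the camera images.
- stand: Fixed wooden stand, 358 mm long (x, the push direction), 260 wide (y). Origin: on the bench under the slot's far wall, mid-width. High deck (bare light wood): x -208 to -58 mm, top z 42. Slot, a trench right across: x -58 to 0, floor z 6. Low deck (cork top): x 0 to 150, top z 20; its edge at x = 0 is the slot's far wall, 14 mm above the slot floor.
- slot_wall (a point): Point on the top edge of the slot's far wall (edge of the low deck), mid-width: stand frame x = 0, y = 0, z = 20 mm.
- tile: Loose terracotta square tile, 90 x 90 x 10 mm, 0.12 to 0.24 kg, smooth top, four pale ribs on its back. Starts smooth side up on the high deck, its front edge 9 to 49 mm short of the slot, within 9 degrees of square. Origin: centre of the back; x towards its front edge, z out of the smooth side. Its front end drops into the slot once about half of it overhangs; the rear end then rises.
- tile_lead (a point): Middle of the tile's front edge, on the back (ribbed) face: 45 mm along the tile's x from its origin.
- tile_trail (a point): Middle of the tile's rear edge, on the back (ribbed) face: 45 mm behind the tile's origin.
- test_cup: Bystander: pale cup, 44 mm across, 45 mm tall, loose on the high deck by its left edge (stand y about +102 mm). Origin: centre of its foot.
- kiln_post: Bystander: pale cylinder, 34 mm across, 60 mm tall, standing loose on the high deck by its right edge (stand y about -104 mm). Origin: centre of its foot.
- glaze_jar: Bystander: white jar with black cap, 40 mm across, 55 mm tall, loose on the low deck by its right edge (stand y about -102 mm). Origin: centre of its foot.
- bowl: Bystander: terracotta bowl, 140 mm across, 60 mm tall, on the bench to the left. Origin: centre of its foot.
- brush: Bystander: brush 200 mm long, lying on the bench to the right.
- wax_bottle: Bystander: white bottle, 60 mm across, 130 mm tall, on the bench to the right. Origin: centre of its foot.
- round_bat: Bystander: dark round wooden board, 150 mm across, 12 mm thick, lying on the bench to the left. Origin: centre of its underside.
Not all that is in view belongs to the job. There is more than one size of the tile; the job needs the middle-sized.

How it is judged:
By the outcome, as a careful person would: the job done as asked, in the order asked, and still so for the second after the job is handed in, with the robot touching nothing.
It also fails if it takes over 51 s, if anything falls off the work surface, if the arm or the gripper's body presses on something with over 40 N, if the wrist force passes 120 N, or if a joint passes its speed limit or range.

## Working session

There is one attempt and no reset: what is moved stays moved. The work goes in short steps, Python scripts to look and compute and a shell command to move; the robot and the scene stay as the last step left them, time stands still between calls to the robot, and variables do not carry over. Pictures are saved under pics/ and viewed, about 8 in all and at most 12, crops included, and the job is handed in when it is done.

```bash
mkdir -p pics; cat > h.py <<'E'
import numpy as np,cv2
from rig import robot
from scipy.spatial.transform import Rotation as R
def snap(c,n):
    im=robot.snapshot(c); cv2.imwrite(f'pics/{n}.png',im[:,:,::-1]); return im
def ray(c,u,v,cal=None):
    k=cal or robot.calibration(c); K=np.array(k['camera_matrix']);T=np.array(k['cam_to_world'])
    d=np.linalg.solve(K,[u,v,1]); d=T[:3,:3]@[d[0],-d[1],-d[2]]
    return T[:3,3],d
def at(c,u,v,z,cal=None):
    o,d=ray(c,u,v,cal); return o+d*(z-o[2])/d[2]
def proj(c,p,cal=None):
    k=cal or robot.calibration(c); K=np.array(k['camera_matrix']);T=np.array(k['cam_to_world'])
    q=T[:3,:3].T@(np.array(p)-T[:3,3]); q=K@[q[0],-q[1],-q[2]]; return q[:2]/q[2]
E
python3 - <<'E'
from h import *
a=snap('scene','s0');b=snap('top','t0')
cv2.imwrite('pics/both.png',cv2.resize(np.vstack([a,b])[:,:,::-1],(480,600)) if 0 else np.vstack([a,b])[:,:,::-1][:, :])
s=robot.read_state();print(s['clock'],s['position'],s['tool_rot'],s['contact_force'])
for l in ['stand','tile','slot_wall','test_cup','kiln_post','glaze_jar']:
  for c in ['top','scene']:
    print(l,c,[(np.round(d['rect']).astype(int).tolist(),round(d['score'],2)) for d in robot.find_in(c,l)][:4])
for c in ['top','scene']: 
  k=robot.calibration(c);print(c,k)
E
```

```text
0.1 [0.14897612 0.65759825 0.19256039] [ 2.45365411  1.95995046 -0.00256602] [-0.20853172 -0.47032144  1.46659898]
stand top [([247, 127, 368, 230], 0.71)]
stand scene [([256, 173, 421, 283], 0.91)]
tile top [([322, 151, 350, 182], 0.74), ([394, 255, 438, 295], 0.67), ([380, 157, 399, 174], 0.56)]
tile scene [([279, 213, 325, 243], 0.9), ([165, 156, 214, 186], 0.78), ([214, 244, 240, 269], 0.63)]
slot_wall top [([245, 128, 363, 227], 0.89)]
slot_wall scene [([253, 169, 417, 285], 0.82)]
test_cup top [([337, 193, 351, 203], 0.72), ([316, 151, 348, 183], 0.57)]
test_cup scene [([275, 187, 292, 207], 0.84)]
kiln_post top [([311, 134, 322, 149], 0.61)]
kiln_post scene [([328, 223, 344, 252], 0.86), ([158, 202, 207, 238], 0.29)]
glaze_jar top [([312, 132, 321, 148], 0.4)]
glaze_jar scene [([387, 203, 403, 232], 0.67)]
top {'camera_matrix': array([[457.80976427,   0.        , 318.62053413],
       [  0.        , 457.80976427, 200.45965655],
       [  0.        ,   0.        ,   1.        ]]), 'cam_to_world': array([[ 0.01844362,  0.99507811, -0.09736214,  0.30658556],
       [-0.99981855,  0.01881984,  0.00294704,  0.00807926],
       [ 0.00476487,  0.09729012,  0.99524466,  1.59130998],
       [ 0.        ,  0.        ,  0.        ,  1.        ]])}
scene {'camera_matrix': array([[390.30727775,   0.        , 320.61906541],
       [  0.        , 390.30727775, 197.67979526],
       [  0.        ,   0.        ,   1.        ]]), 'cam_to_world': array([[ 0.24290922, -0.64723742,  0.72255022,  1.26126741],
       [ 0.97002163,  0.16766795, -0.17591335, -0.16591001],
       [-0.00729081,  0.74362032,  0.66856239,  0.76684274],
       [ 0.        ,  0.        ,  0.        ,  1.        ]])}
```

View pics/t0.png

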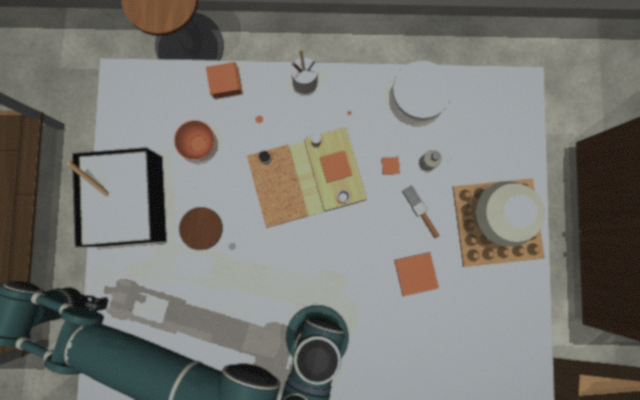

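View pics/s0.png

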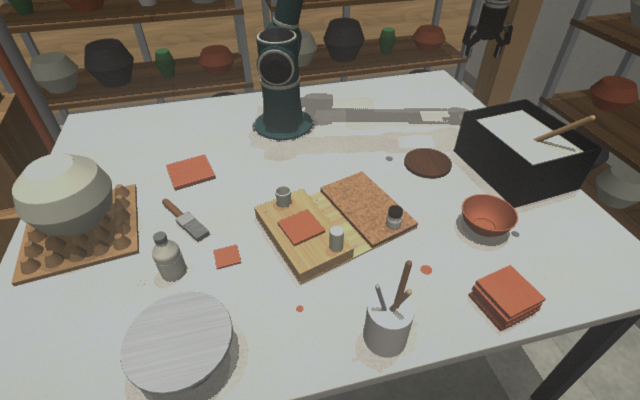

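The top view shows three square tiles at about (416,273), (390,165) and (336,166). The first is large and on the bench, the second small and on the bench. The third is medium and lies on the stand's bare-wood deck, so it is the one meant. I'll confirm it with an enlarged crop and measure the stand.

```bash
python3 - <<'E'
from h import *
t=cv2.imread('pics/t0.png');s=cv2.imread('pics/s0.png')
a=cv2.resize(t[118:238,240:375],None,fx=5,fy=5,interpolation=cv2.INTER_CUBIC)
cv2.imwrite('pics/c1.png',a)
for n,u,v,z in [('tile',336,166,.052),('big',416,273,.01),('small',390,165,.01),('c0',249,153,.02),('c1',268,226,.02),('c2',366,203,.042),('c3',347,128,.042)]:
    print(n,at('top',u,v,z).round(3))
# orange mask of tile
hsv=cv2.cvtColor(t,cv2.COLOR_BGR2HSV);m=cv2.inRange(hsv,(0,130,120),(12,255,255))
n,l,st,c=cv2.connectedComponentsWithStats(m)
for i in range(1,n):
    if st[i,4]>100:
        pts=np.argwhere(l==i)[:,::-1].astype(np.float32);r=cv2.minAreaRect(pts);print(c[i].round(1),st[i,4],r, [at('top',u,v,.052)[:2].round(3).tolist() for u,v in cv2.boxPoints(r)])
E
```

```text
tile [ 0.576 -0.053  0.052]
big [ 0.218 -0.334  0.01 ]
small [ 0.591 -0.244  0.01 ]
c0 [0.622 0.249 0.02 ]
c1 [0.369 0.175 0.02 ]
c2 [ 0.453 -0.158  0.042]
c3 [ 0.711 -0.09   0.042]
[223.3  78.2] 751 ((223.3513641357422, 78.10810852050781), (26.3038387298584, 28.934221267700195), 80.53767395019531) [[0.914, 0.4], [0.933, 0.302], [0.84, 0.283], [0.821, 0.381]]
[196.9 141.7] 671 ((197.5, 142.0), (28.0, 29.0), 90.0) [[0.698, 0.473], [0.7, 0.374], [0.602, 0.37], [0.601, 0.468]]
[335.4 166. ] 588 ((335.5, 166.0), (24.450176239013672, 24.312816619873047), 74.05460357666016) [[0.604, -0.0], [0.629, -0.079], [0.548, -0.103], [0.524, -0.024]]
[390.2 165.4] 194 ((390.0, 165.5), (13.0, 14.0), 90.0) [[0.603, -0.213], [0.604, -0.261], [0.559, -0.261], [0.559, -0.214]]
[416.  273.7] 1168 ((416.0352783203125, 273.6588134765625), (34.491943359375, 34.05808639526367), 77.47119140625) [[0.261, -0.257], [0.287, -0.369], [0.176, -0.393], [0.15, -0.282]]
```

View pics/c1.png

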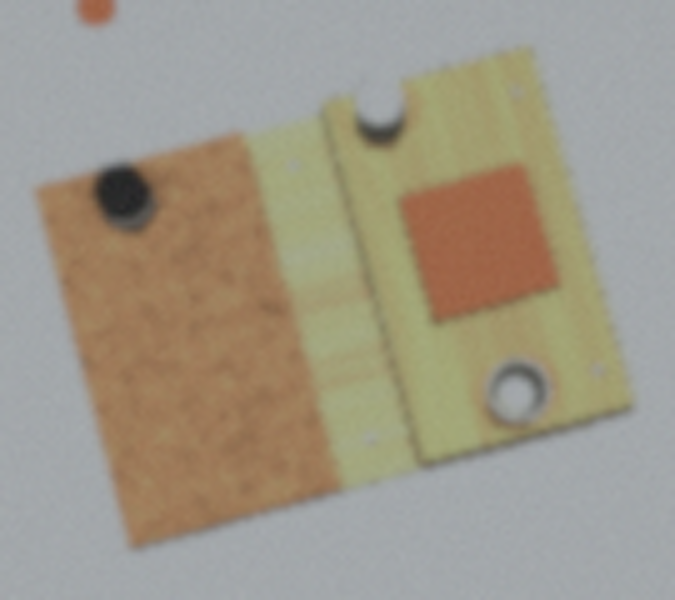

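The crop confirms the middle tile: 90 mm, on the bare-wood deck, centred at top pixel (336,166.6). The low-deck and high-deck corners are clear, so I'll fit poses to them.

```bash
python3 - <<'E'
from h import *
from scipy.optimize import least_squares
P=np.array([[150,-130,20],[0,-130,20],[150,130,20],[0,130,20],[-58,-130,42],[-208,-130,42],[-208,130,42],[-58,130,42]])/1e3
U=np.array([[37,187],[245,133],[132,547],[342,487],[325,102],[532,45],[632,407],[424,465]])/5+[240-.4,118-.4]
def W(p,Q):
    c,s=np.cos(p[2]),np.sin(p[2]);return np.c_[p[0]+c*Q[:,0]-s*Q[:,1],p[1]+s*Q[:,0]+c*Q[:,1],Q[:,2]]
k=robot.calibration('top')
f=lambda p:np.concatenate([proj('top',w,k)-u for w,u in zip(W(p,P),U)])
r=least_squares(f,[.5,.08,1.8]);print(r.x,np.degrees(r.x[2]),r.fun.round(1))
T=np.array([[45,45],[-45,45],[-45,-45],[45,-45]])/1e3;T=np.c_[T,np.full(4,.052)]
UT=np.array([[435,322],[558,286],[525,167],[402,198]])/5+[239.6,117.6]
f=lambda p:np.concatenate([proj('top',w,k)-u for w,u in zip(W(p,T),UT)])
q=least_squares(f,[.57,-.05,1.8]);print(q.x,np.degrees(q.x[2]),q.fun.round(1))
c,s=np.cos(r.x[2]),np.sin(r.x[2]);d=q.x[:2]-r.x[:2];print('tile in stand',[c*d[0]+s*d[1],-s*d[0]+c*d[1]],np.degrees(q.x[2]-r.x[2]))
np.save('stand.npy',r.x)
# check in scene cam
im=cv2.imread('pics/s0.png')
for w in np.r_[W(r.x,P),W(q.x,T)]: 
    u=proj('scene',w); cv2.circle(im,(int(u[0]*16),int(u[1]*16)),24,(255,0,0),-1,shift=4)
cv2.imwrite('pics/c2.png',cv2.resize(im[160:300,240:430],None,fx=4,fy=4))
s=robot.read_state();print(R.from_rotvec(s['tool_rot']).as_matrix().round(3))
E
```

```text
[0.53244776 0.0757607  1.85691994] 106.39367520077663 [-0.2 -0.1 -0.2 -0.5 -0.3  0.  -0.   0.5 -0.3 -0.   0.2  0.1  0.8 -0.1
 -0.1 -0. ]
[ 0.57538552 -0.0521107   1.85341148] 106.19265529504464 [-0.3  0.3  0.7  0.6  0.2 -0.7 -0.6 -0.2]
tile in stand [np.float64(-0.13479136343173928), np.float64(-0.005102278109898703)] -0.2010199057319855
[[ 0.221  0.975  0.   ]
 [ 0.975 -0.221  0.   ]
 [ 0.     0.    -1.   ]]
```

View pics/c2.png

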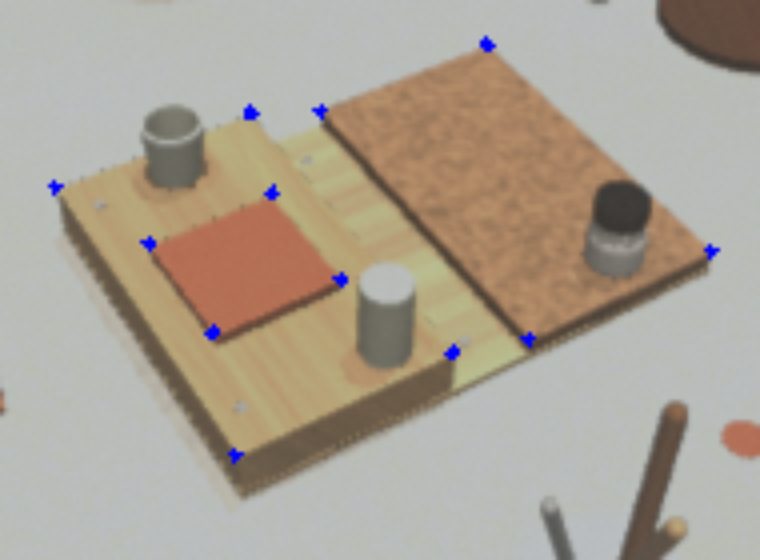

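The projected corners match the second view to within about 1–2 px, so the heights hold. The tile's front edge is about 32 mm short of the slot and nearly square. I'll plan the traverse with tool x along stand −y, which makes pushing the tool's −y direction.

```bash
cat >> h.py <<'E'
ST=np.load('stand.npy') if __import__('os').path.exists('stand.npy') else None
def s2w(p):
    c,s=np.cos(ST[2]),np.sin(ST[2]); return np.array([ST[0]+c*p[0]-s*p[1],ST[1]+s*p[0]+c*p[1],p[2]])
def w2s(p):
    c,s=np.cos(ST[2]),np.sin(ST[2]); d=np.array(p[:2])-ST[:2]; return np.array([c*d[0]+s*d[1],-s*d[0]+c*d[1],p[2]])
def st():
    s=robot.read_state(); print('t',round(s['clock'],2),'stand mm',(1e3*w2s(s['position'])).round(1),'F',s['contact_force'].round(1) if hasattr(s['contact_force'],'round') else s['contact_force'],'w',round(s['grip_width']*1e3,1)); return s
E
python3 - <<'E'
from h import *
s=robot.read_state();p=np.array(s['position']);M=R.from_rotvec(s['tool_rot'])
a=ST[2]+np.pi/2; D=R.from_matrix(np.array([[-np.cos(a),-np.sin(a),0],[-np.sin(a),np.cos(a),0],[0,0,-1]]).T)
print((M.inv()*D).as_rotvec())
g=s2w([-.208,-.005,.12]);n=24;st_=(g-p)/n;rv=(M.inv()*D).as_rotvec()/9
for i in range(n):
    print((M.inv().apply(st_)*1e3).round(1).tolist(),end=' ')
    if i<9: M=M*R.from_rotvec(rv)
E
```

```text
[-1.27577764e-05 -2.31198237e-05  1.06186026e+00]
[-27.6, 25.3, 3.1] [-24.4, 28.4, 3.1] [-20.9, 31.1, 3.1] [-17.1, 33.3, 3.1] [-13.1, 35.1, 3.1] [-8.8, 36.4, 3.1] [-4.5, 37.2, 3.1] [-0.1, 37.5, 3.1] [4.3, 37.2, 3.1] [8.7, 36.5, 3.1] [8.7, 36.5, 3.1] [8.7, 36.5, 3.1] [8.7, 36.5, 3.1] [8.7, 36.5, 3.1] [8.7, 36.5, 3.1] [8.7, 36.5, 3.1] [8.7, 36.5, 3.1] [8.7, 36.5, 3.1] [8.7, 36.5, 3.1] [8.7, 36.5, 3.1] [8.7, 36.5, 3.1] [8.7, 36.5, 3.1] [8.7, 36.5, 3.1] [8.7, 36.5, 3.1]
```

```bash
python3 -m jog '[[0,0,0.118,-27.6,25.3,1,44],[0,0,0.118,-24.4,28.4,1,44],[0,0,0.118,-20.9,31.1,1,44],[0,0,0.118,-17.1,33.3,1,44],[0,0,0.118,-13.1,35.1,1,44]]'
python3 -m jog '[[0,0,0.118,-8.8,36.4,1,44],[0,0,0.118,-4.5,37.2,1,44],[0,0,0.118,0,37.5,1,44],[0,0,0.118,4.3,37.2,1,44],[0,0,0,8.7,36.5,1,44]]'
python3 -m jog '[[0,0,0,8.7,36.5,2,44],[0,0,0,8.7,36.5,2,44],[0,0,0,8.7,36.5,2,44],[0,0,0,8.7,36.5,2,44],[0,0,0,8.7,36.5,2,44]]'
python3 - <<'E'
from h import *
st()
E
```

```text
clock: 1.12
position: [0.2426, 0.4944, 0.1888]
tool_rot: [-2.922, -1.155, -0.001]
contact_force: [1.1, -0.8, 0.8]
grip_width: 0.0443
clock: 1.53
position: [0.3359, 0.3317, 0.1841]
tool_rot: [-3.11, -0.44, -0.001]
contact_force: [0.9, -0.0, -0.2]
grip_width: 0.0441
clock: 1.95
position: [0.4292, 0.1687, 0.1742]
tool_rot: [-3.109, -0.448, -0.002]
contact_force: [0.8, 0.4, -0.2]
grip_width: 0.0439
t 1.95 stand mm [118.3  72.8 174.2] F [ 0.8  0.4 -0.2] w 43.9
```

```bash
python3 -m jog '[[0,0,0,8.6,36.3,2,44],[0,0,0,8.6,36.3,2,44],[0,0,0,8.6,36.3,2,44],[0,0,0,8.6,36.3,2,44],[0,0,0,8.6,36.3,4,44]]'
python3 -m jog '[[0,0,0,8.6,36.3,5,44],[0,0,0,8.6,36.3,5,44],[0,0,0,8.6,36.3,5,44],[0,0,0,8.6,36.3,5,44],[0,0,0,0,0,20,44]]'
python3 - <<'E'
from h import *
s=st();snap('wrist','w1')
k=robot.calibration('wrist')
for q in [(-180,-50,52),(-180,40,52),(-90,-50,52),(-90,40,52),(-58,0,42)]:print(q,proj('wrist',s2w(np.array(q)/1e3),k).round(0))
E
```

```text
clock: 2.37
position: [0.5221, 0.0065, 0.1625]
tool_rot: [3.109, 0.447, 0.003]
contact_force: [1.2, 0.7, 0.9]
grip_width: 0.044
clock: 2.78
position: [0.6011, -0.128, 0.1254]
tool_rot: [3.104, 0.441, 0.014]
contact_force: [0.9, 0.3, 0.7]
grip_width: 0.0441
t 2.78 stand mm [-214.8   -8.3  125.4] F [0.9 0.3 0.7] w 44.1
(-180, -50, 52) [376. 157.]
(-180, 40, 52) [263. 158.]
(-90, -50, 52) [381.  33.]
(-90, 40, 52) [256.  34.]
(-58, 0, 42) [311. -12.]
```

View pics/w1.png

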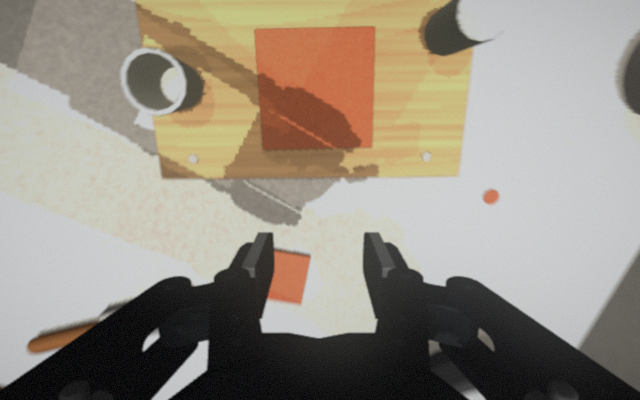

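```bash
python3 -m jog '[[0,0,0,-2,-2,25,44],[0,0,0,-1,-3,25,44],[0,0,0,0,-3,20,44],[0,0,0,0,0,4,44],[0,0,0,0,0,0,44]]'
python3 - <<'E'
from h import *
s=st();snap('wrist','w2');snap('scene','s2')
k=robot.calibration('wrist')
im=cv2.imread('pics/s2.png')[150:310,220:440];cv2.imwrite('pics/c3.png',np.hstack([cv2.resize(im,None,fx=2,fy=2.5)[:400],cv2.resize(cv2.imread('pics/w2.png'),(360,400))])[:, :800])
for q in [(-180,-50,52),(-180,40,52)]:print(q,proj('wrist',s2w(np.array(q)/1e3),k).round(0))
E
```

```text
clock: 3.25
position: [0.5875, -0.1132, 0.046]
tool_rot: [-3.107, -0.449, 0.007]
contact_force: [0.8, 0.3, 0.0]
grip_width: 0.0442
t 3.25 stand mm [-196.8    0.5   46. ] F [0.8 0.3 0. ] w 44.2
(-180, -50, 52) [399. 195.]
(-180, 40, 52) [246. 195.]
```

View pics/c3.png

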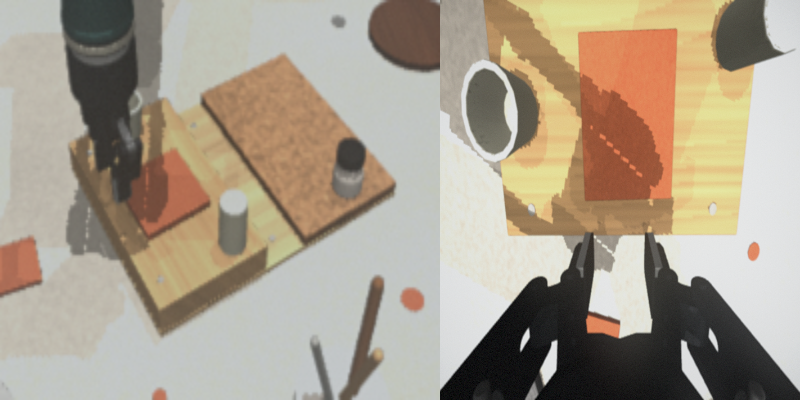

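```bash
python3 -m jog '[[0,0,0,4,-2,2,44],[0,0,0,1,-5,0,44],[0,0,0,0,-5,0,44],[0,0,0,0,-5,0,44],[0,0,0,0,-5,0,44]]'
python3 -m jog '[[0,0,0,0,-6,0,44],[0,0,0,0,-8,0,44],[0,0,0,0,-8,0,44],[0,0,0,0,-8,0,44],[0,0,0,0,-5,0,44]]'
python3 - <<'E'
from h import *
s=st();snap('wrist','w3')
hsv=cv2.cvtColor(cv2.imread('pics/w3.png'),cv2.COLOR_BGR2HSV);m=cv2.inRange(hsv,(0,130,60),(9,255,255))
n,l,t,c=cv2.connectedComponentsWithStats(m);print([t[i].tolist() for i in range(1,n) if t[i,4]>300])
E
```

```text
clock: 3.77
position: [0.5885, -0.0913, 0.0463]
tool_rot: [3.109, 0.448, 0.001]
contact_force: [0.4, 0.8, -0.1]
grip_width: 0.044
clock: 4.18
position: [0.578, -0.0571, 0.0457]
tool_rot: [-3.109, -0.448, 0.001]
contact_force: [-0.5, 0.1, -0.7]
grip_width: 0.0439
t 4.18 stand mm [-140.3   -6.2   45.7] F [-0.5  0.1 -0.7] w 43.9
[[241, 140, 157, 145, 16885]]
```

```bash
python3 - <<'E'
from h import *
a=snap('scene','s3')[:,:,::-1]
cv2.imwrite('pics/c4.png',np.hstack([cv2.resize(a[150:310,220:440],None,fx=2,fy=2.5),cv2.resize(cv2.imread('pics/w3.png'),(360,400))]))
E
```

```text
(no output)
```

View pics/c4.png

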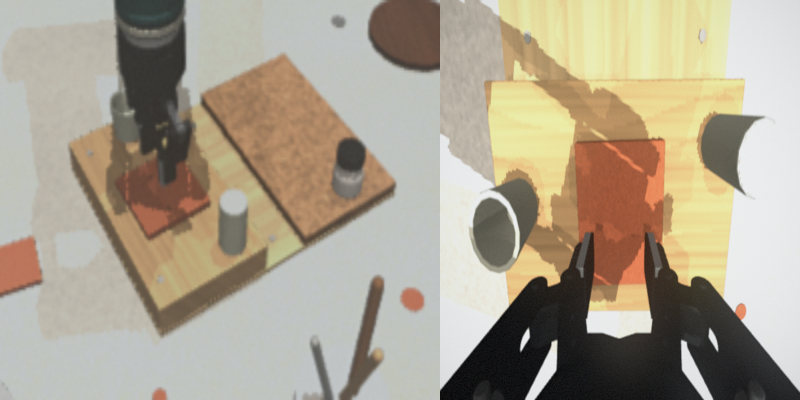

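The view shows the fingers passing over the tile: the half-open tips stand 6 mm or more higher than the TCP. The tile hasn't moved. I'll back off and go lower behind it.

```bash
python3 -m jog '[[0,0,0,0,0,-6,44],[0,0,0,0,15,0,44],[0,0,0,0,20,0,44],[0,0,0,0,20,0,44],[0,0,0,0,6,0,44]]'
python3 -m jog '[[0,0,0,0,0,6,44],[0,0,0,0,0,2,44],[0,0,0,0,0,2,44],[0,0,0,0,0,0,44]]'
for i in 1 2 3; do echo; done
python3 -m jog '[[0,0,0,0,0,1,44],[0,0,0,0,0,0,44]]'
python3 -c "
from h import *
st()"
```

```text
clock: 4.7
position: [0.5974, -0.1204, 0.0526]
tool_rot: [3.108, 0.445, 0.003]
contact_force: [0.5, -0.3, 1.3]
grip_width: 0.0439
clock: 5.03
position: [0.5946, -0.116, 0.0406]
tool_rot: [-3.108, -0.448, 0.003]
contact_force: [-0.3, -0.2, -0.4]
grip_width: 0.044



clock: 5.2
position: [0.5954, -0.1162, 0.0405]
tool_rot: [-3.109, -0.449, 0.001]
contact_force: [0.3, 0.4, 0.3]
grip_width: 0.0437
t 5.2 stand mm [-201.9   -6.2   40.5] F [0.3 0.4 0.3] w 43.7
```

```bash
python3 -m jog '[[0,0,0,0,0,2,44],[0,0,0,0,-6,0,44],[0,0,0,0,-6,0,44],[0,0,0,0,-6,0,44],[0,0,0,0,-6,0,44]]'
python3 -m jog '[[0,0,0,0,-7,0,44],[0,0,0,0,-7,0,44],[0,0,0,0,-7,0,44],[0,0,0,0,-7,0,44],[0,0,0,0,0,0,44]]'
python3 - <<'E'
from h import *
s=st();snap('wrist','w4')
hsv=cv2.cvtColor(cv2.imread('pics/w4.png'),cv2.COLOR_BGR2HSV);m=cv2.inRange(hsv,(0,130,60),(9,255,255))
n,l,t,c=cv2.connectedComponentsWithStats(m);print([t[i].tolist() for i in range(1,n) if t[i,4]>300])
E
```

```text
clock: 5.62
position: [0.5887, -0.093, 0.0388]
tool_rot: [-3.109, -0.448, 0.0]
contact_force: [0.8, 0.2, 0.4]
grip_width: 0.0441
clock: 6.03
position: [0.5804, -0.0655, 0.0387]
tool_rot: [-3.109, -0.449, 0.001]
contact_force: [-0.4, 0.2, -0.2]
grip_width: 0.0439
t 6.03 stand mm [-149.1   -6.2   38.7] F [-0.4  0.2 -0.2] w 43.9
[[238, 126, 166, 153, 18736]]
```

```bash
python3 - <<'E'
from h import *
k=robot.calibration('wrist');s=robot.read_state();p=np.array(s['position'])
im=cv2.imread('pics/w4.png');M=R.from_rotvec(s['tool_rot'])
for j,dz in enumerate([0,-.013]):
  for dx in [-.022,.022]:
    for dy in [-.011,.011]:
      u=proj('wrist',p+M.apply([dx,dy,dz]),k);print(dx,dy,dz,u.round(0));cv2.circle(im,tuple(int(x) for x in u),2,[(255,0,0),(0,255,0)][j],-1)
for x in (-.18,-.09):
  for y in (-.05,.04):
    u=proj('wrist',s2w([x,y,.052]),k);print(u.round(0));cv2.circle(im,tuple(int(x) for x in u),3,(255,0,255),-1)
a=snap('scene','s4')[:,:,::-1]
cv2.imwrite('pics/c5.png',np.hstack([cv2.resize(a[180:260,260:330],(350,400),interpolation=cv2.INTER_CUBIC),im[90:340,170:450][:, :].copy() if 0 else cv2.resize(im[90:340,170:450],(448,400))]))
E
```

```text
-0.022 -0.011 0 [281. 206.]
-0.022 0.011 0 [282. 239.]
0.022 -0.011 0 [354. 205.]
0.022 0.011 0 [353. 239.]
-0.022 -0.011 -0.013 [278. 213.]
-0.022 0.011 -0.013 [280. 248.]
0.022 -0.011 -0.013 [356. 212.]
0.022 0.011 -0.013 [355. 248.]
[390. 278.]
[240. 278.]
[401. 124.]
[229. 124.]
```

View pics/c5.png

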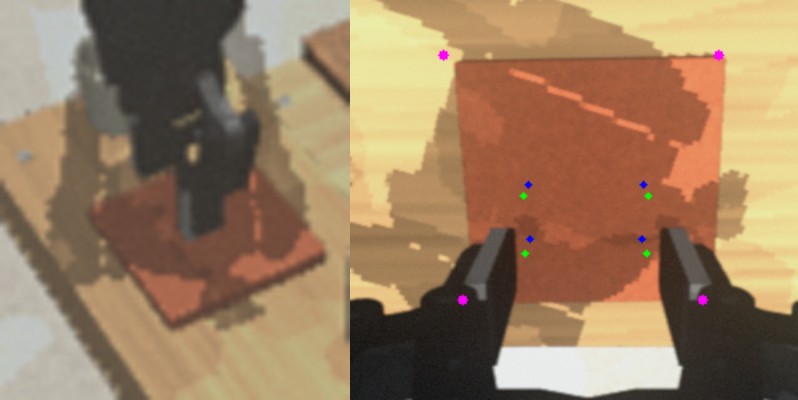

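```bash
python3 - <<'E'
from h import *
s=robot.read_state();p=np.array(s['position']);M=R.from_rotvec(s['tool_rot'])
print(robot.calibration('wrist'))
for dz in [0,-.013,-.02,-.03,-.041]:
  print(dz,[proj('scene',p+M.apply([dx,0,dz])).round(1).tolist() for dx in(-.03,.03)],[proj('wrist',p+M.apply([-.022,dy,dz])).round(0).tolist() for dy in(-.011,0,.011)])
im=cv2.imread('pics/s4.png')
for dz,c in [(0,(255,0,0)),(-.013,(0,255,0)),(-.041,(255,0,255))]:
  for dx in(-.03,.03):
    u=proj('scene',p+M.apply([dx,0,dz]));cv2.circle(im,tuple(int(x*16) for x in u),8,c,-1,shift=4)
cv2.imwrite('pics/c6.png',cv2.resize(im[180:260,250:340],None,fx=7,fy=7,interpolation=cv2.INTER_NEAREST))
E
```

```text
{'camera_matrix': array([[311.02651824,   0.        , 318.10463612],
       [  0.        , 311.02651824, 193.42990225],
       [  0.        ,   0.        ,   1.        ]]), 'cam_to_world': array([[ 9.59297947e-01, -2.72184196e-01, -7.52543237e-02,
         5.62136723e-01],
       [ 2.82395698e-01,  9.24282342e-01,  2.56816709e-01,
        -7.07897699e-04],
       [-3.45206722e-04, -2.67615239e-01,  9.63525799e-01,
         2.18571227e-01],
       [ 0.00000000e+00,  0.00000000e+00,  0.00000000e+00,
         1.00000000e+00]])}
0 [[290.3, 223.5], [301.3, 238.3]] [[281.0, 206.0], [282.0, 223.0], [282.0, 239.0]]
-0.013 [[290.0, 220.0], [301.1, 234.8]] [[278.0, 213.0], [279.0, 231.0], [280.0, 248.0]]
-0.02 [[289.9, 218.1], [301.0, 232.8]] [[277.0, 217.0], [278.0, 235.0], [278.0, 254.0]]
-0.03 [[289.6, 215.3], [300.8, 230.0]] [[274.0, 223.0], [275.0, 243.0], [276.0, 262.0]]
-0.041 [[289.4, 212.2], [300.6, 226.9]] [[271.0, 232.0], [272.0, 253.0], [273.0, 273.0]]
```

View pics/c6.png

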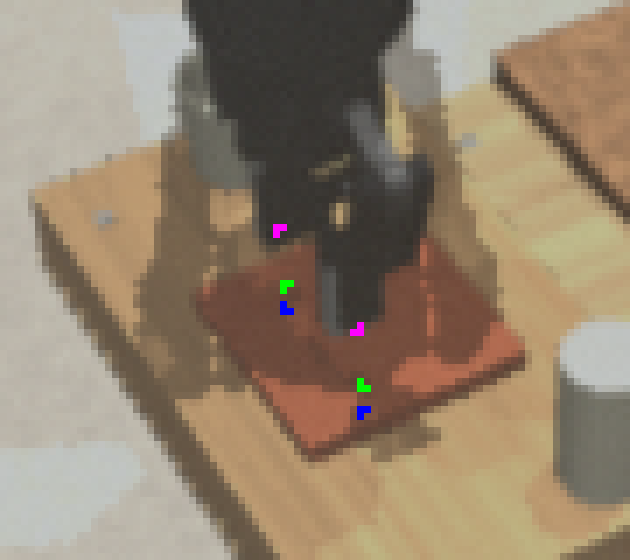

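Both views put the half-open fingertips about 40 mm above the reported TCP. I'll trust the pictures over the text, back off again, and feel for the deck while watching the force.

```bash
python3 -m jog '[[0,0,0,0,18,0,44],[0,0,0,0,20,0,44],[0,0,0,0,18,4,44],[0,0,0,0,0,8,44],[0,0,0,0,0,6,44]]'
python3 -m jog '[[0,0,0,0,0,3,44],[0,0,0,0,0,2,44],[0,0,0,0,0,1,44],[0,0,0,0,0,0,44]]'
python3 - <<'E'
from h import *
s=st();p=np.array(s['position']);M=R.from_rotvec(s['tool_rot']);snap('wrist','w5')
k=robot.calibration('wrist');im=cv2.imread('pics/w5.png')
print('proj rear',[proj('wrist',s2w([-.18,y,.052]),k).round(0) for y in(-.05,.04)])
# dark-silhouette tip row: first dark row in finger columns
g=im.max(2);
for u in (262,266,270,274,360,364,368,372): 
    r=np.where(g[150:,u]<45)[0];print(u,150+r[0] if len(r) else None,end=' ')
E
```

```text
clock: 6.55
position: [0.5971, -0.1217, 0.0204]
tool_rot: [3.11, 0.445, 0.001]
contact_force: [-0.9, 0.4, 0.3]
grip_width: 0.0441
clock: 6.88
position: [0.5964, -0.1199, 0.0144]
tool_rot: [-3.109, -0.449, 0.001]
contact_force: [-0.2, -0.4, 0.1]
grip_width: 0.0442
t 6.88 stand mm [-205.8   -6.1   14.4] F [-0.2 -0.4  0.1] w 44.2
proj rear [array([408., 199.]), array([220., 199.])]
262 265 266 250 270 269 274 334 360 347 364 344 368 347 372 340
```

```bash
for i in 1; do python3 -m jog '[[0,0,0,0,0,2,44],[0,0,0,0,0,2,44],[0,0,0,0,0,0,44]]'; done
python3 -m jog '[[0,0,0,0,0,1.5,44],[0,0,0,0,0,0,44]]'
python3 - <<'E'
from h import *
st();a=snap('scene','s5')[:,:,::-1];w=snap('wrist','w6')[:,:,::-1]
cv2.imwrite('pics/c7.png',np.hstack([cv2.resize(a[180:260,250:330],(400,400),interpolation=cv2.INTER_CUBIC),cv2.resize(w[100:350,190:440],(400,400))]))
E
```

```text
clock: 7.18
position: [0.5967, -0.1205, 0.0106]
tool_rot: [-3.109, -0.448, 0.0]
contact_force: [-0.0, 1.2, 0.6]
grip_width: 0.0444
clock: 7.35
position: [0.5967, -0.1206, 0.0091]
tool_rot: [-3.109, -0.448, 0.0]
contact_force: [0.5, -0.6, -0.5]
grip_width: 0.0439
t 7.35 stand mm [-206.5   -6.2    9.1] F [ 0.5 -0.6 -0.5] w 43.9
```

View pics/c7.png

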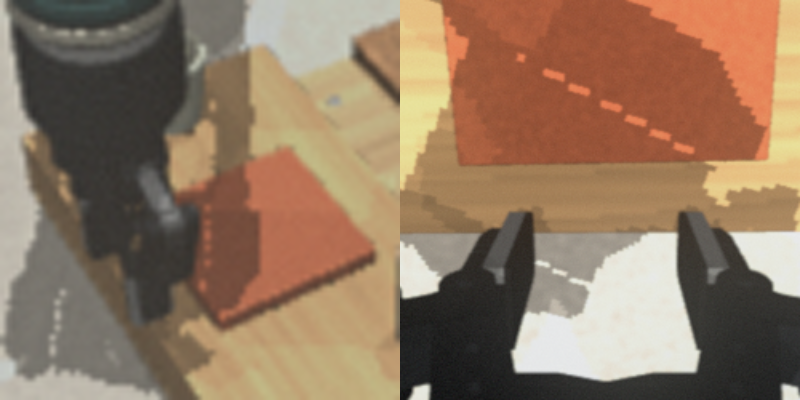

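```bash
python3 -m jog '[[0,0,0,0,-5,1,44],[0,0,0,0,0,1.5,44],[0,0,0,0,0,0,44]]'
python3 -m jog '[[0,0,0,0,0,1.5,44],[0,0,0,0,0,0,44]]'
python3 -c "
from h import *
st()"
```

```text
clock: 7.7
position: [0.595, -0.1155, 0.0064]
tool_rot: [-3.109, -0.448, 0.001]
contact_force: [-0.6, -0.6, 0.4]
grip_width: 0.0442
clock: 7.87
position: [0.5952, -0.1158, 0.005]
tool_rot: [-3.109, -0.448, 0.001]
contact_force: [-0.8, 0.4, -0.2]
grip_width: 0.0441
t 7.87 stand mm [-201.5   -6.2    5. ] F [-0.8  0.4 -0.2] w 44.1
```

```bash
python3 -m jog '[[0,0,0,0,-6,0,44],[0,0,0,0,-6,0,44],[0,0,0,0,-6,0,44],[0,0,0,0,-6,0,44],[0,0,0,0,-6,0,44]]'
cat >> h.py <<'E'
def tile(n,z=.052):
    im=snap('wrist',n)[:,:,::-1];k=robot.calibration('wrist')
    m=cv2.inRange(cv2.cvtColor(np.ascontiguousarray(im),cv2.COLOR_BGR2HSV),(0,130,60),(9,255,255))
    N,l,t,c=cv2.connectedComponentsWithStats(m);i=1+np.argmax(t[1:,4]);r=cv2.minAreaRect(np.argwhere(l==i)[:,::-1].astype(np.float32))
    print('bbox',t[i].tolist(),'corners stand mm',[(1e3*w2s(at('wrist',u,v,z,k))[:2]).round(0).tolist() for u,v in cv2.boxPoints(r)])
E
python3 -c "
from h import *
st();tile('w7')"
```

```text
clock: 8.28
position: [0.5867, -0.0864, 0.0053]
tool_rot: [3.109, 0.448, 0.0]
contact_force: [0.7, -0.6, -0.7]
grip_width: 0.0439
t 8.28 stand mm [-170.9   -6.3    5.3] F [ 0.7 -0.6 -0.7] w 43.9
bbox [213, 42, 217, 193, 27162] corners stand mm [[-78.0, 35.0], [-76.0, -49.0], [-157.0, -59.0], [-159.0, 40.0]]
```

```bash
python3 -m jog '[[0,0,0,0,-9,0,44],[0,0,0,0,-9,0,44],[0,0,0,0,-9,0,44],[0,0,0,0,-9,0,44],[0,0,0,0,-9,0,44]]'
python3 -c "
from h import *
st();tile('w8')"
```

```text
clock: 8.75
position: [0.5741, -0.043, 0.0054]
tool_rot: [3.109, 0.448, 0.0]
contact_force: [0.5, -1.7, 0.1]
grip_width: 0.0442
t 8.75 stand mm [-125.7   -6.4    5.4] F [ 0.5 -1.7  0.1] w 44.2
bbox [213, 40, 217, 195, 26398] corners stand mm [[-32.0, 35.0], [-29.0, -49.0], [-111.0, -59.0], [-114.0, 40.0]]
```

```bash
python3 -m jog '[[0,0,0,0,-5,0,44],[0,0,0,0,-4,0,44],[0,0,0,0,-3,0,44],[0,0,0,0,-3,0,44],[0,0,0,0,0,0,44]]'
python3 -c "
from h import *
st();tile('w9')"
```

```text
clock: 9.22
position: [0.5699, -0.0291, 0.0053]
tool_rot: [-3.109, -0.448, 0.0]
contact_force: [-0.0, 0.9, -0.6]
grip_width: 0.044
t 9.22 stand mm [-111.1   -6.3    5.3] F [-0.   0.9 -0.6] w 44.0
bbox [215, 40, 216, 196, 25520] corners stand mm [[-19.0, 34.0], [-16.0, -49.0], [-98.0, -60.0], [-102.0, 38.0]]
```

```bash
python3 -m jog '[[0,0,0,0,-3,0,44],[0,0,0,0,-2,0,44],[0,0,0,0,0,0,44],[0,0,0,0,0,0,44]]'
python3 -c "
from h import *
st();tile('w10')"
python3 -m jog '[[0,0,0,0,-3,0,44],[0,0,0,0,-2,0,44],[0,0,0,0,0,0,44],[0,0,0,0,0,0,44]]'
python3 -c "
from h import *
st();tile('w11');snap('scene','s11');snap('top','t11')"
```

```text
clock: 9.6
position: [0.5684, -0.0246, 0.0052]
tool_rot: [-3.109, -0.448, 0.0]
contact_force: [-0.5, 0.0, -0.1]
grip_width: 0.044
t 9.6 stand mm [-106.5   -6.2    5.2] F [-0.5  0.  -0.1] w 44.0
bbox [207, 61, 237, 167, 32372] corners stand mm [[-20.0, 37.0], [-20.0, -56.0], [-91.0, -64.0], [-91.0, 44.0]]
clock: 9.98
position: [0.5672, -0.0198, 0.0053]
tool_rot: [3.109, 0.448, -0.0]
contact_force: [0.1, -0.6, 0.5]
grip_width: 0.0437
t 9.98 stand mm [-101.5   -6.3    5.3] F [ 0.1 -0.6  0.5] w 43.7
bbox [208, 72, 235, 169, 32629] corners stand mm [[-92.0, 44.0], [-19.0, 37.0], [-20.0, -56.0], [-92.0, -64.0]]
```

```bash
cat >> h.py <<'E'
def model(f):
    ph=np.arctan2(36,f+58);s,c=np.sin(ph),np.cos(ph)
    return np.degrees(ph),[(f+10*s,6+10*c),(f-90*c+10*s,6+90*s+10*c),(f-90*c,6+90*s)]
E
python3 - <<'E'
from h import *
k=robot.calibration('wrist')
for f in range(-35,1,5):
    ph,c=model(f);print(f,round(ph),[ (proj('wrist',s2w([x/1e3,-.051,z/1e3]),k).round(0).tolist(),proj('wrist',s2w([x/1e3,.039,z/1e3]),k).round(0).tolist()) for x,z in c[:2]],np.round(c[2]))
im=cv2.imread('pics/w11.png');a=cv2.imread('pics/s11.png')
cv2.imwrite('pics/c8.png',np.hstack([cv2.resize(a[170:270,250:370],(480,400),interpolation=cv2.INTER_CUBIC),cv2.resize(im[40:360,170:450],(320,400))]))
E
```

```text
-35 57 [([401.0, 94.0], [232.0, 94.0]), ([448.0, 235.0], [183.0, 235.0])] [-83.  82.]
-30 52 [([402.0, 85.0], [231.0, 85.0]), ([443.0, 237.0], [188.0, 237.0])] [-85.  77.]
-25 47 [([403.0, 76.0], [230.0, 76.0]), ([438.0, 235.0], [193.0, 235.0])] [-86.  72.]
-20 43 [([404.0, 67.0], [229.0, 67.0]), ([434.0, 231.0], [197.0, 231.0])] [-85.  68.]
-15 40 [([405.0, 57.0], [228.0, 57.0]), ([431.0, 225.0], [201.0, 225.0])] [-84.  64.]
-10 37 [([406.0, 47.0], [227.0, 47.0]), ([429.0, 218.0], [203.0, 219.0])] [-82.  60.]
-5 34 [([406.0, 37.0], [226.0, 37.0]), ([426.0, 211.0], [206.0, 211.0])] [-79.  57.]
0 32 [([407.0, 27.0], [225.0, 27.0]), ([425.0, 202.0], [207.0, 203.0])] [-76.  53.]
```

View pics/c8.png

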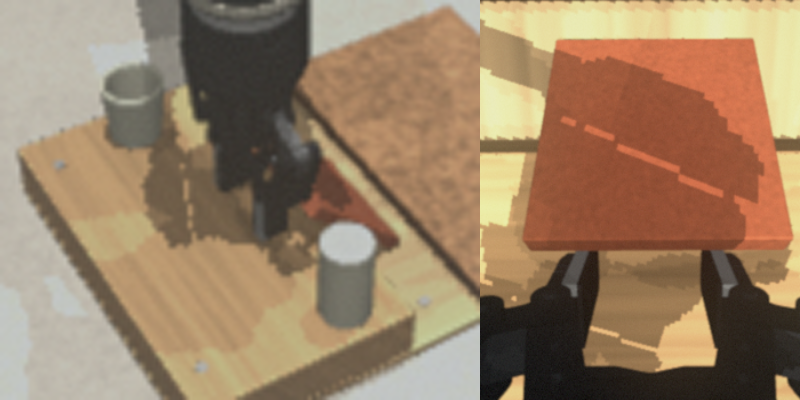

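The final-checked view shows the tile's front in the slot at about x −23, tilted about 45°, with its raised rear just ahead of the fingers. Next I'll push while dragging slightly down, so the front slides to the far wall before the tile rises.

```bash
python3 -m jog '[[0,0,0,0,0,-9,44],[0,0,0,0,0,-9,44],[0,0,0,0,-3,0,44],[0,0,0,0,-2,0,44],[0,0,0,0,0,0,44]]'
python3 -m jog '[[0,0,0,0,-3,4,44],[0,0,0,0,-3,4,44],[0,0,0,0,-3,4,44],[0,0,0,0,-3,4,44],[0,0,0,0,0,0,44]]'
python3 - <<'E'
from h import *
st();tile('w12');snap('scene','s12')
k=robot.calibration('wrist')
for f in range(-25,1,5):
    ph,c=model(f);print(f,round(ph),[ (proj('wrist',s2w([x/1e3,-.051,z/1e3]),k).round(0).tolist()) for x,z in c[:2]],np.round(c[2]))
E
```

```text
clock: 10.55
position: [0.5661, -0.0148, 0.0238]
tool_rot: [3.109, 0.448, 0.002]
contact_force: [0.5, -0.1, 0.4]
grip_width: 0.0442
clock: 10.97
position: [0.5659, -0.008, 0.0092]
tool_rot: [3.1, 0.451, 0.008]
contact_force: [1.8, -16.2, 9.0]
grip_width: 0.044
t 10.97 stand mm [-89.7  -8.4   9.2] F [  1.8 -16.2   9. ] w 44.0
bbox [217, 63, 206, 175, 31596] corners stand mm [[-4.0, 33.0], [-3.0, -51.0], [-80.0, -58.0], [-80.0, 39.0]]
-25 47 [[396.0, 101.0], [427.0, 261.0]] [-86.  72.]
-20 43 [[397.0, 92.0], [423.0, 256.0]] [-85.  68.]
-15 40 [[398.0, 83.0], [421.0, 250.0]] [-84.  64.]
-10 37 [[399.0, 74.0], [418.0, 243.0]] [-82.  60.]
-5 34 [[399.0, 64.0], [417.0, 235.0]] [-79.  57.]
0 32 [[400.0, 54.0], [415.0, 227.0]] [-76.  53.]
```

Reaction is 16 N and the front edge sits at about −5, which is where a tilted tile touches the far wall. Now I'll follow the arc up so the rear end rises.

```bash
python3 -m jog '[[0,0,0,0,-1,-5,44],[0,0,0,0,-2,-5,44],[0,0,0,0,-2,-5,44],[0,0,0,0,-4,-4,44],[0,0,0,0,-4,-4,44]]'
python3 - <<'E'
from h import *
st();tile('w13')
k=robot.calibration('wrist')
for ph in (35,45,55,65):
    s,c=np.sin(np.radians(ph)),np.cos(np.radians(ph));f=-10*s
    print(ph,[proj('wrist',s2w([x/1e3,-.051,z/1e3]),k).round(0).tolist() for x,z in[(f+10*s,6+10*c),(f-90*c+10*s,6+90*s+10*c)]])
E
```

```text
clock: 11.48
position: [0.559, 0.0091, 0.0305]
tool_rot: [3.109, 0.448, 0.001]
contact_force: [1.6, -0.9, 1.7]
grip_width: 0.0443
t 11.48 stand mm [-71.5  -6.6  30.5] F [ 1.6 -0.9  1.7] w 44.3
bbox [220, 101, 202, 136, 21502] corners stand mm [[-70.0, 47.0], [1.0, 41.0], [1.0, -58.0], [-71.0, -64.0]]
35 [[390.0, 104.0], [404.0, 253.0]]
45 [[390.0, 104.0], [412.0, 243.0]]
55 [[389.0, 104.0], [420.0, 226.0]]
65 [[389.0, 104.0], [428.0, 200.0]]
```

```bash
python3 -m jog '[[0,0,0,0,-5,-1,44],[0,0,0,0,-5,-2,44],[0,0,0,0,-5,-2,44],[0,0,0,0,-5,-2,44],[0,0,0,0,-5,-2,44]]'
python3 - <<'E'
from h import *
st();tile('w14')
k=robot.calibration('wrist')
for ph in (45,55,65,75,85):
    s,c=np.sin(np.radians(ph)),np.cos(np.radians(ph));f=-10*s
    print(ph,[proj('wrist',s2w([x/1e3,-.051,z/1e3]),k).round(0).tolist() for x,z in[(f+10*s,6+10*c),(f-90*c+10*s,6+90*s+10*c)]])
E
```

```text
clock: 11.95
position: [0.5506, 0.0338, 0.0388]
tool_rot: [-3.109, -0.448, 0.003]
contact_force: [0.1, -0.5, 0.5]
grip_width: 0.0438
t 11.95 stand mm [-45.4  -5.6  38.8] F [ 0.1 -0.5  0.5] w 43.8
bbox [220, 144, 208, 97, 13028] corners stand mm [[5.0, 46.0], [5.0, -65.0], [-51.0, -70.0], [-51.0, 51.0]]
45 [[386.0, 144.0], [405.0, 283.0]]
55 [[385.0, 144.0], [411.0, 270.0]]
65 [[385.0, 144.0], [418.0, 250.0]]
75 [[384.0, 144.0], [423.0, 222.0]]
85 [[384.0, 143.0], [428.0, 187.0]]
```

```bash
python3 -m jog '[[0,0,0,0,-6,-1,44],[0,0,0,0,-6,-1,44],[0,0,0,0,-6,0,44],[0,0,0,0,-6,0,44],[0,0,0,0,-6,0,44]]'
python3 - <<'E'
from h import *
st();tile('w15')
k=robot.calibration('wrist')
for ph in (65,75,85,90,95):
    s,c=np.sin(np.radians(ph)),np.cos(np.radians(ph));f=-10*s
    print(ph,[proj('wrist',s2w([x/1e3,-.051,z/1e3]),k).round(0).tolist() for x,z in[(f+10*s,6+10*c),(f-90*c+10*s,6+90*s+10*c)]])
E
```

```text
clock: 12.42
position: [0.543, 0.0622, 0.0412]
tool_rot: [-3.109, -0.448, 0.0]
contact_force: [-0.6, -1.1, -0.3]
grip_width: 0.0439
t 12.42 stand mm [-15.9  -6.3  41.2] F [-0.6 -1.1 -0.3] w 43.9
bbox [219, 188, 196, 53, 4892] corners stand mm [[10.0, 49.0], [10.0, -60.0], [-22.0, -63.0], [-22.0, 52.0]]
65 [[382.0, 187.0], [411.0, 306.0]]
75 [[381.0, 186.0], [416.0, 282.0]]
85 [[381.0, 185.0], [419.0, 252.0]]
90 [[381.0, 185.0], [421.0, 235.0]]
95 [[380.0, 185.0], [421.0, 217.0]]
```

Near vertical now (about 86–88°). I'll push past the tipping point.

```bash
python3 -m jog '[[0,0,0,0,-5,0,44],[0,0,0,0,-5,0,44],[0,0,0,0,-4,0,44],[0,0,0,0,-3,0,44],[0,0,0,0,-2,0,44]]'
python3 -c "
from h import *
st();tile('w16')"
python3 -m jog '[[0,0,0,0,-3,0,44],[0,0,0,0,-3,0,44],[0,0,0,0,0,0,44],[0,0,0,0,0,0,44],[0,0,0,0,0,0,44]]'
python3 -c "
from h import *
st();tile('w17',.03)"
```

```text
clock: 12.88
position: [0.5377, 0.0802, 0.0412]
tool_rot: [-3.109, -0.448, 0.0]
contact_force: [-0.5, -0.8, -0.4]
grip_width: 0.0439
t 12.88 stand mm [ 2.8 -6.3 41.2] F [-0.5 -0.8 -0.4] w 43.9
bbox [341, 125, 59, 121, 3716] corners stand mm [[-7.0, -20.0], [63.0, -20.0], [62.0, -50.0], [-8.0, -53.0]]
clock: 13.35
position: [0.5362, 0.0855, 0.0413]
tool_rot: [3.109, 0.448, 0.0]
contact_force: [-0.5, 0.6, 0.3]
grip_width: 0.0439
t 13.35 stand mm [ 8.3 -6.4 41.3] F [-0.5  0.6  0.3] w 43.9
bbox [247, 127, 146, 135, 9199] corners stand mm [[-24.0, 41.0], [65.0, 36.0], [65.0, -51.0], [-24.0, -57.0]]
```

The tile has tipped over and its back now measures about x −24 to +65 at deck height, with four pale ribs breaking up the orange mask. I'll go back over the slot, down behind it, and push.

```bash
python3 -m jog '[[0,0,0,0,17,-2,44],[0,0,0,0,17,0,44],[0,0,0,0,16,0,44],[0,0,0,0,0,15,44],[0,0,0,0,0,0,44]]'
python3 - <<'E'
from h import *
st();tile('w18',.03);snap('scene','s18')
w=cv2.imread('pics/w18.png');a=cv2.imread('pics/s18.png')
cv2.imwrite('pics/c9.png',np.hstack([cv2.resize(a[160:260,270:420],(450,300)),cv2.resize(w,(350,300))]))
E
```

```text
clock: 13.82
position: [0.549, 0.0366, 0.0265]
tool_rot: [-3.11, -0.445, 0.005]
contact_force: [-1.2, -0.3, -0.3]
grip_width: 0.0439
t 13.82 stand mm [-42.2  -4.8  26.5] F [-1.2 -0.3 -0.3] w 43.9
bbox [241, 30, 137, 167, 10004] corners stand mm [[64.0, 36.0], [66.0, -33.0], [-23.0, -40.0], [-26.0, 39.0]]
```

```bash
python3 -m jog '[[0,0,0,0,0,12,44],[0,0,0,0,0,12,44],[0,0,0,0,0,8,44],[0,0,0,0,0,5,44],[0,0,0,0,0,0,44]]'
python3 -m jog '[[0,0,0,0,0,3,44],[0,0,0,0,0,2,44],[0,0,0,0,0,0,44]]'
python3 -c "
from h import *
st();tile('w19',.03)"
```

```text
clock: 14.33
position: [0.5483, 0.0378, -0.0109]
tool_rot: [-3.109, -0.448, 0.006]
contact_force: [-0.5, 0.0, 0.6]
grip_width: 0.0439
clock: 14.58
position: [0.5503, 0.0377, -0.0139]
tool_rot: [-3.11, -0.448, 0.0]
contact_force: [0.0, -0.6, -0.1]
grip_width: 0.044
t 14.58 stand mm [-41.6  -6.4 -13.9] F [ 0.  -0.6 -0.1] w 44.0
bbox [214, 7, 221, 215, 21193] corners stand mm [[-24.0, 42.0], [64.0, 34.0], [64.0, -52.0], [-24.0, -61.0]]
```

```bash
python3 -m jog '[[0,0,0,0,-4,1,44],[0,0,0,0,-5,0,44],[0,0,0,0,-5,0,44],[0,0,0,0,-5,0,44],[0,0,0,0,-5,0,44]]'
python3 -c "
from h import *
st();tile('w20',.03)"
```

```text
clock: 15.05
position: [0.5436, 0.0612, -0.0144]
tool_rot: [3.109, 0.448, 0.001]
contact_force: [0.8, -1.1, 0.9]
grip_width: 0.0439
t 15.05 stand mm [-17.2  -6.6 -14.4] F [ 0.8 -1.1  0.9] w 43.9
bbox [213, 21, 221, 212, 22309] corners stand mm [[85.0, 34.0], [85.0, -52.0], [-4.0, -61.0], [-4.0, 42.0]]
```

```bash
python3 -m jog '[[0,0,0,0,-5,0,44],[0,0,0,0,-5,0,44],[0,0,0,0,-5,0,44]]'
python3 -m jog '[[0,0,0,0,-5,0,44],[0,0,0,0,-5,0,44],[0,0,0,0,-3,0,44],[0,0,0,0,-2,0,44],[0,0,0,0,0,0,44]]'
python3 -m jog '[[0,0,0,0,8,0,44],[0,0,0,0,8,-5,44],[0,0,0,0,6,-20,44],[0,0,0,0,15,-25,44],[0,0,0,0,20,-30,44]]'
python3 -c "
from h import *
st()"
```

```text
clock: 15.35
position: [0.5394, 0.0754, -0.0146]
tool_rot: [3.109, 0.448, 0.001]
contact_force: [0.4, -1.4, 0.2]
grip_width: 0.0443
clock: 15.77
position: [0.5348, 0.0901, -0.0148]
tool_rot: [-3.109, -0.448, 0.0]
contact_force: [-0.4, 0.7, -0.8]
grip_width: 0.0443
clock: 16.18
position: [0.549, 0.0342, 0.0644]
tool_rot: [-3.108, -0.449, 0.007]
contact_force: [0.6, 0.5, -0.0]
grip_width: 0.0443
t 16.18 stand mm [-44.5  -4.2  64.4] F [ 0.6  0.5 -0. ] w 44.3
```

```bash
python3 -m jog '[[0,0,0,0,35,-30,44],[0,0,0,0,38,-10,44],[0,0,0,0,38,0,44],[0,0,0,0,38,0,44],[0,0,0,0,0,0,44]]'
python3 - <<'E'
from h import *
st();tile('w21',.03);a=snap('scene','s21')[:,:,::-1];t=snap('top','t21')[:,:,::-1]
for c in('top','scene'):print(robot.find_in(c,'tile')[:3]) 
for n in('t0','t21'):
  pass
cv2.imwrite('pics/c10.png',np.hstack([cv2.resize(a[150:290,240:440],(457,320),interpolation=cv2.INTER_CUBIC),cv2.resize(t[118:238,240:375],(343,320),interpolation=cv2.INTER_CUBIC)]))
E
```

```text
clock: 16.6
position: [0.5945, -0.1123, 0.1039]
tool_rot: [3.106, 0.44, 0.005]
contact_force: [0.6, -0.7, 0.4]
grip_width: 0.0441
t 16.6 stand mm [-198.    -6.5  103.9] F [ 0.6 -0.7  0.4] w 44.1
bbox [259, 276, 53, 55, 1659] corners stand mm [[-325.0, 52.0], [-272.0, 40.0], [-281.0, 0.0], [-335.0, 11.0]]
[{'rect': [392.7, 253.2, 437.2, 297.1], 'score': 0.93}, {'rect': [384.6, 155.4, 400.7, 176.9], 'score': 0.77}, {'rect': [265.2, 166.0, 293.4, 197.7], 'score': 0.76}]
[{'rect': [213.7, 244.6, 243.8, 268.2], 'score': 0.86}, {'rect': [342.9, 194.8, 390.9, 221.6], 'score': 0.58}, {'rect': [165.5, 155.3, 214.5, 186.4], 'score': 0.58}]
```

View pics/c10.png

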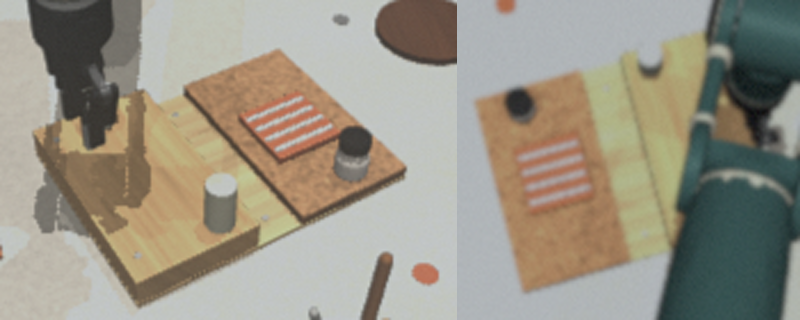

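The last picture shows the tile flat with four ribs up, wholly on the cork and clear of the jar. The cup is hidden behind the arm, so I'll lift and check it numerically.

```bash
python3 -m jog '[[0,0,0,0,20,-30,44],[0,0,0,0,20,-30,44],[0,0,0,0,20,-30,44],[0,0,0,0,0,0,44],[0,0,0,0,0,0,44]]'
python3 - <<'E'
from h import *
s=st();[snap(c,c+'22') for c in('wrist','scene')]
for n in ('test_cup','kiln_post','glaze_jar'):
  for c in('wrist','scene'):
    print(n,c,[(np.round(d['rect']).tolist(),round(d['score'],2), (w2s(at(c,(d['rect'][0]+d['rect'][2])/2,(d['rect'][1]+d['rect'][3])/2,.065))*1e3).round(0).tolist()) for d in robot.find_in(c,n)[:2]])
E
```

```text
clock: 17.27
position: [0.611, -0.1625, 0.1954]
tool_rot: [3.107, 0.448, 0.008]
contact_force: [-0.2, 0.1, -0.3]
grip_width: 0.0441
t 17.27 stand mm [-250.8   -8.1  195.4] F [-0.2  0.1 -0.3] w 44.1
test_cup wrist [([163.0, 16.0, 227.0, 74.0], 0.55, [-125.0, 105.0, 65.0])]
test_cup scene [([346.0, 190.0, 386.0, 220.0], 0.44, [41.0, -42.0, 65.0]), ([328.0, 227.0, 344.0, 252.0], 0.21, [-90.0, -104.0, 65.0])]
kiln_post wrist [([404.0, 2.0, 462.0, 32.0], 0.66, [-103.0, -107.0, 65.0])]
kiln_post scene [([328.0, 224.0, 347.0, 252.0], 0.63, [-85.0, -103.0, 65.0])]
glaze_jar wrist [([172.0, 0.0, 446.0, 134.0], 0.44, [-145.0, 2.0, 65.0])]
glaze_jar scene [([387.0, 204.0, 401.0, 231.0], 0.58, [75.0, -116.0, 65.0]), ([343.0, 190.0, 389.0, 222.0], 0.38, [40.0, -44.0, 65.0])]
```

```bash
python3 -c "
from rig import robot
print(robot.finish_job())"
```

```text
the job is handed in; nothing more can be done
None
```

The tile is turned over: it lies flat with its ribbed back up, wholly on the cork deck, and I handed the job in at about 17 s with the arm clear.

I pushed it off the high deck into the slot, slid its front edge to the far wall, raised the rear end until it tipped over, then pushed it clear of the slot. It was only ever pushed, never gripped or lifted.

**Last checks**
- **Tile:** the final view shows four ribs up, with a gap of about 20 mm to the slot (estimated from the fingers' position) and clear space to the jar.
- **Kiln post and glaze jar:** in the scene view they read within 1–2 px of where they started.
- **Test cup:** the arm hid it from the scene and top views at the end. The wrist view found it at about stand x −125, y +105, with a low score (0.55). It was still at its starting place in the scene view just after the tile dropped into the slot, and nothing went near it afterwards.
- **Bowl, brush, bottle and bat:** I made no final measurement of these; no move touched them.

**What disagreed or went wrong**
- **Fingertip height:** both cameras put the half-open fingertips about 40 mm above the reported TCP, not the 13 mm or less the text implies. My first two pushes therefore passed over the tile without touching it, and I corrected for this from the pictures.
- **Force:** the highest I read was about 19 N, when the tile met the far wall.

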